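Set up the strap hold-down over a rail

TASK

Set up the hold-down on the drilling jig, ready to be tightened: lay the tenoned rail flat between the locating dowels of the cradle, and on the cork pad across the stud set, the same way round as the rail, the one offcut that is exactly as thick as the rail, so that the strap will bear level. Then put the slotted strap over the stud so that it bridges rail and offcut, drop the washer over the stud onto the strap, and last the black hand knob onto the washer. Leave the other two offcuts where they lie.

Things in the scene. Friction and masses are not known exactly. Their poses are not given: they have to be found in the camera images.
- board: plywood base board of the jig, 240 (x) x 170 (y) x 18 mm, fixed to the bench. Origin: centre of its underside, on the axis of the upright steel stud. Stud 12 mm thick; its tip, tapering to 5 mm over the last 10 mm, is 102 mm above the bench; the 21 mm hexagon nut at its foot reaches 28 mm above the bench. The finished strap lies along the board's x.
- cradle: fixed wooden plate on the board, 80 (x) x 162 (y) x 8 mm, with six dowels 8 mm thick, 18 mm high: at x +-34.5, y +-34 mm and at x 0, y +-72 mm. Origin: centre of its underside, 18 mm above the bench, 66 mm from the stud along the board's x, on either side; axes parallel to the board's. The rail lies centred on its top (8 mm above the origin), length along y.
- pad: fixed wooden plate on the board, 80 (x) x 162 (y) x 8 mm, faced with cork 72 x 126 mm, no dowels, across the stud from the cradle. Origin: centre of its underside, 18 mm above the bench, 66 mm from the stud; axes parallel to the board's. The offcut lies centred on its top (8 mm above the origin), length along y.
- rail: dark wooden rail, 48 wide (x), 120 long (y) over a short stub tenon (15 mm long, 30 wide, 12 thick) at each end, 30 mm thick, about 0.13 kg. Origin: centre of its underside. Lies flat, loose; grasp across the 48 mm width. Either way round is right.
- offcut_middle: plain wood offcut 50 (x) x 110 (y) x 30 mm thick, about 0.1 kg. Origin: centre of its underside. Loose; grasp across the 50 mm width.
- offcut_thin: plain wood offcut 40 (x) x 85 (y) x 22 mm thick. Origin: centre of its underside. Loose.
- offcut_thick: plain wood offcut 55 (x) x 60 (y) x 40 mm thick. Origin: centre of its underside. Loose.
- strap: flat aluminium clamp strap with round ends, 140 long (x) x 40 wide (y) x 12 mm thick, about 0.17 kg, with a through slot 28 (x) x 16 (y) mm at its middle. Origin: centre of its underside, in the slot's middle. Lies flat, loose; grasp across the 40 mm width at the middle. Either way round is right. In place its underside is 56 mm above the bench.
- washer: thick steel clamping washer, 36 mm across, 16 mm bore, 10 mm thick, about 0.06 kg. Origin: centre of its underside. Lies flat, loose. In place its underside is 68 mm above the bench.
- knob: black slip-on hand knob, smooth 16 mm through bore: fluted grip 46 mm across from 8 to 28 mm above its underside, steel hub 34 mm across below, about 0.07 kg. Origin: centre of the hub's underside. Stands hub down, loose; slides straight down over the stud without turning. In place its underside is 78 mm above the bench.

How it is judged:
By the outcome, as a careful person would: the job done as asked, in the order asked, and still so for the second after the job is handed in, with the robot touching nothing.
It also fails if it takes over 120 s, if anything falls off the work surface, if the arm or the gripper's body presses on something with over 40 N, if the wrist force passes 120 N, or if a joint passes its speed limit or range.

ROBOT

A 6-joint arm with a two-finger parallel gripper is mounted at the origin on a cart in front of the work surface, level with it; the furniture and walls round the work are solid. World frame = base frame: x ahead of the robot, y to its left, z up, the work surface at z = 0. Lengths are in m, angles in rad, forces in N, time in s.
With the tool pointing down it reaches from about 0.25 to 0.725 m from the base axis. Payload 4 kg.
Tool frame: the origin (TCP) lies midway between the tips of the shut fingers; the grasp point (between the pads) lies 19 mm behind it; z points along the fingers, y is the line along which they close (so a half turn about z gives the same grasp; the last joint's range is limited). The gripper opens to 85 mm and grips with 20 to 120 N. Pads are 22 mm wide; open, the fingers measure 114 mm over their backs; the gripper's body (76 mm by 85 mm) begins 54 mm behind the grasp point. The pads swing forward as they close: fully open they stand 13 mm farther back than shut.
Start: joints at [-1.227, 0.241, 0.005, 1.335, 0, 1.571], TCP at [0.169, -0.471, 0.231] pointing down, gripper open.
Joint ranges: [-2.72, 2.72], [-1.05, 1.87], [-1.09, 1.28], [-1.99, 2.15], [-1.42, 1.44], [-3.14, 3.14]. Speed limits (rad/s): [2.79, 2.79, 3.14, 3.14, 3.14, 3.14].

INTERFACE

Orientations are given as a unit quaternion [x, y, z, w].
In Python, from workcell import get_obs, camera, job_done, silhouettes gives the robot as it stands. The module is installed in compiled form; this text tells all that it offers.
- The arm moves only by the tool drive_tool, never from a script. Its argument "increments" is a list of rows, each a list of 3 entries, a list of its own where there are three numbers: the shift along the world's x, y, z in mm, then the turn, a rotation vector about the world's x, y, z in degrees, then the opening, from 0 (shut) to 1 (fully open). A call has 1 to 8 rows; each row shifts and turns the commanded pose from where the row before left it; what a row does not reach is not made up. A row lasts 1/12 s, in which the tool goes at most 41.7 mm and 7.16 degrees, less where a joint would pass 70% of its speed; a pose out of reach is approached as far as the arm can. A call is refused whole if a number of a shift passes 41.7 or a number of a turn 7.16, either way. A call with a gripper value outside its range is refused whole. The fingers move at their own pace and stop on an object; the grip force is fixed at half the most. Time passes only in rows, so rows that do not move let the fingers close. It gives the time, the measured TCP pose, the force, the opening and the grip force at its end, in the units of the state.
- get_obs(): the state, without advancing time (a new reading comes with each control period).
- camera(name): name is "scene" or "top" or "wrist"; returns a dict with "image" (400x640x3 uint8, red, green, blue), "K" (3x3 intrinsics, pixels), "k1" (the pictures are not rectified: a ray, as slopes to the right and down, at radius r is drawn at 1 + k1 r^2 times it, then the intrinsics apply), "view" (4x4, takes a point from world to camera coordinates). Camera axes: x right, y down, z forward; pixel columns grow to the right and rows downward; lengths in m; the calibration is good to about 2 mm. A picture is of the moment at which its call begins. There is no depth.
- job_done(): hands the job in; it is judged then, once.
Trained networks look in a picture, given as the dict that the camera call returned (one of the last four; its "shot" number tells which), for a name from the list of things; names that differ only in an ending like _2 or _b are one class to them, and where a whole thing is asked for, a point or a joint stands for the part that bears it (a point fixed in the world has none). Each returns a list of dicts, best first, with "conf" (0 to 1); they miss things now and then, are a little off and sometimes report something else, mostly with a low value. They report only what shows in the picture. A call takes as long as a camera call.
- silhouettes(query, picture): "region" (400x640 bool, what is visible of it) and "bbox" ([left, top, right, bottom] in pixels, round what is visible of it).
The state is a dict: "clock": time; "joint_pos": joint angles; "joint_vel": joint speeds; "tau": joint torques, N m; "eef_pos": TCP position; "tool_rot": TCP orientation; "ft_force": force on the tool from outside, world axes, zero at the start; "ft_torque": the same for the moment, N m; "grip_width": finger opening in m; "grasp_force": force on a finger pad.
Only numpy, scipy, OpenCV 4.12 (cv2) and the standard library are available. Lean on these libraries where they do the work, as an engineer would, in place of code of your own. Each camera call takes 0.05 s, during which the arm holds its last target. There are 200 camera calls.

## Working session

There is one attempt and no reset: what is moved stays moved. The work goes in short steps, Python scripts to look and compute and a tool call to move; the robot and the scene stay as the last step left them, time stands still between calls to the robot, and variables do not carry over. Pictures are saved under pics/ and viewed, at most 18 in all, crops included, and the job is handed in when it is done.

Besides the shell and the picture viewer there is one more tool, called after "Call:" by a JSON object that holds its "op" and its "data". drive_tool: Moves the arm, as the interface text tells. Its arguments: {"type":"object","properties":{"increments":{"type":"array"}},"required":["increments"]}

```bash
mkdir -p pics; cat > h.py <<'E'
import numpy as np, cv2
from workcell import *
def save(c,n): cv2.imwrite(f'pics/{n}.png',c['image'][:,:,::-1])
def ray(c,uv):
    K=c['K'];V=c['view'];k=c['k1']
    uv=np.atleast_2d(np.array(uv,float))
    d=np.c_[(uv[:,0]-K[0,2])/K[0,0],(uv[:,1]-K[1,2])/K[1,1]];s=d.copy()
    for _ in range(20): s=d/(1+k*(s**2).sum(1,keepdims=True))
    R=V[:3,:3];o=-R.T@V[:3,3]
    return o,np.c_[s,np.ones(len(s))]@R
def onz(c,uv,z):
    o,r=ray(c,uv); return o+r*((z-o[2])/r[:,2:3])
def proj(c,P):
    P=np.atleast_2d(P);V=c['view'];q=P@V[:3,:3].T+V[:3,3];s=q[:,:2]/q[:,2:]
    s=s*(1+c['k1']*(s**2).sum(1,keepdims=True));K=c['K']
    return np.c_[s[:,0]*K[0,0]+K[0,2],s[:,1]*K[1,1]+K[1,2]]
def rect(c,reg,z):
    cs=max(cv2.findContours(reg.astype(np.uint8),cv2.RETR_EXTERNAL,cv2.CHAIN_APPROX_NONE)[0],key=cv2.contourArea)[:,0]
    P=onz(c,cs,z)[:,:2]*1000
    return cv2.minAreaRect(P.astype(np.float32))
E
python3 - <<'E'
from h import *
print(get_obs())
for n in ('top','scene'):
    c=camera(n);save(c,n+'0');print(n,c['K'].tolist(),c['k1'],np.round(-c['view'][:3,:3].T@c['view'][:3,3],3),np.round(c['view'][:3,:3],2).tolist())
    for q,z in dict(board=.018,cradle=.026,pad=.026,rail=.03,offcut_middle=.03,offcut_thin=.022,offcut_thick=.04,strap=.012,washer=.01,knob=.028).items():
        for s in silhouettes(q,c)[:2]:
            r=rect(c,s['region'],z)
            print(q,round(s['conf'],2),[int(v) for v in s['bbox']],np.round(np.r_[r[0],r[1],r[2]],1))
E
```

```text
{'clock': 0.0, 'joint_pos': array([-1.22704432e+00,  2.41411320e-01,  3.69067471e-03,  1.33520296e+00,
       -2.51562238e-05,  1.57080907e+00]), 'joint_vel': array([ 9.78644448e-04,  1.83987601e-03,  3.42183518e-04, -3.60752179e-04,
       -4.06299903e-04,  6.42265846e-06]), 'tau': array([ 2.63978895e-03, -3.72317934e+01,  2.52408636e+01,  1.68643525e-02,
        5.98648307e-05, -1.28719495e-05]), 'eef_pos': array([ 0.16828471, -0.47013895,  0.23040099]), 'tool_rot': array([ 9.85266177e-01,  1.71024646e-01, -1.94314394e-04, -1.04581277e-03]), 'ft_force': array([ 0.4186206 ,  0.26536761, -0.1006814 ]), 'ft_torque': array([0.0106479 , 0.01422261, 0.01327782]), 'grasp_force': 0.0, 'grip_width': 0.08506495641645716}
top [[413.75606233368103, 0.0, 319.1282060058641], [0.0, 413.75606233368103, 200.15538340766614], [0.0, 0.0, 1.0]] -0.006092326101157238 [ 0.453 -0.012  1.334] [[-0.01, -1.0, -0.01], [-1.0, 0.02, -0.08], [0.08, 0.01, -1.0]]
board 0.82 [302, 145, 365, 227] [601.9 -37.4 169.3  56.2  78. ]
cradle 0.73 [303, 189, 355, 220] [536.  -23.2 163.9  78.6  78.1]
cradle 0.59 [301, 145, 3
[... 1200 characters left out ...]
  165.5  83.7  78.4]
pad 0.51 [307, 173, 370, 222] [539.7 -22.8 171.7  94.8  77. ]
rail 0.96 [213, 285, 271, 329] [560.5 351.8  60.4 122.3  89.6]
offcut_middle 0.93 [242, 244, 301, 290] [573.2 244.2  70.6 125.4  86.5]
offcut_thin 0.73 [364, 132, 393, 147] [ 561.5 -318.6   91.3   72.4    1.1]
offcut_thick 0.66 [296, 285, 340, 328] [436.2 295.8  65.6  78.1   9.4]
offcut_thick 0.26 [309, 176, 368, 223] [532.9  -6.6 169.4  89.5  77.4]
strap 0.76 [335, 147, 384, 164] [ 580.7 -230.9  138.    62.    10.9]
strap 0.44 [308, 176, 372, 221] [547.9 -37.  179.1  97.3  78.3]
washer 0.53 [397, 168, 413, 179] [ 437.2 -209.7   33.2   41.    28. ]
knob 0.92 [318, 263, 342, 284] [451.8 205.   46.1  56.5  27.8]
```

```bash
python3 - <<'E'
import cv2
a=cv2.imread('pics/top0.png')[120:270,180:450]; b=cv2.imread('pics/scene0.png')[120:340,190:430]
cv2.imwrite('pics/t1.png',cv2.resize(a,None,fx=2.9,fy=2.9,interpolation=cv2.INTER_CUBIC));cv2.imwrite('pics/s1.png',cv2.resize(b,None,fx=2.7,fy=2.7,interpolation=cv2.INTER_CUBIC))
E
```

```text
(no output)
```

View pics/t1.png

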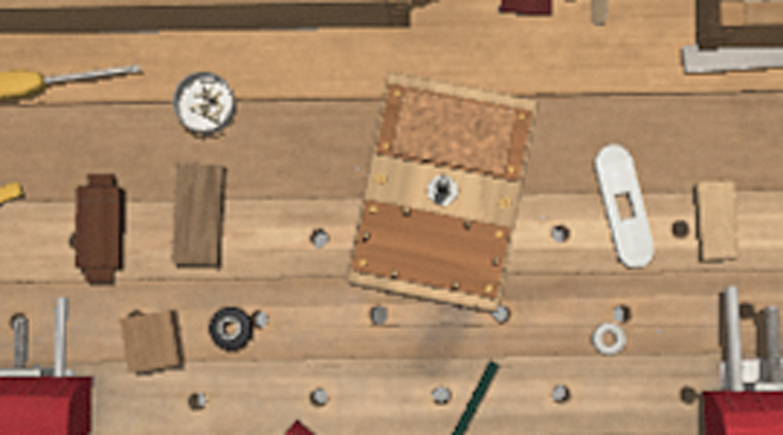

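View pics/s1.png

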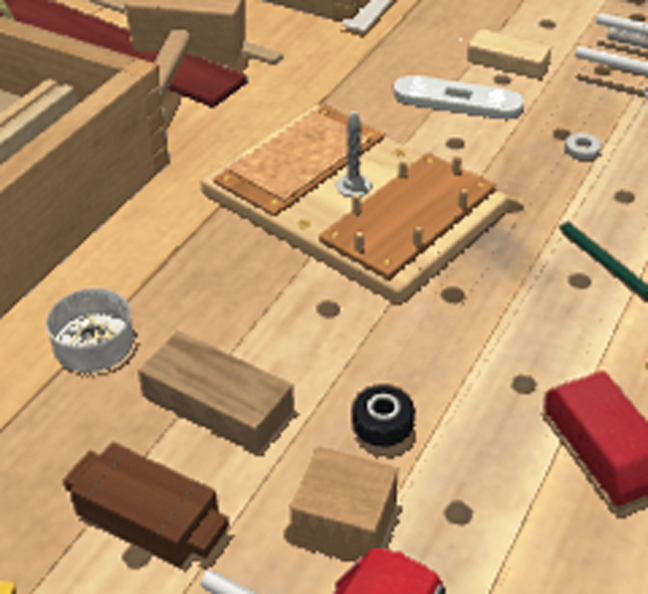

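The top view shows the rail at (214,199), offcut_middle at (249,194), knob at (260,233), stud at (332,185), strap at (395,191) and washer at (390,236). The silhouettes agree with this. The board is yawed about −12°, with the cradle on the near side. I'm moving above the rail first.

Call:
{"op": "drive_tool", "data": {"increments": [[[16.5,33.7,0],[0,0,6.7],1],[[16.5,33.7,0],[0,0,6.7],1],[[16.5,33.7,0],[0,0,6.7],1],[[16.5,33.7,0],[0,0,6.7],1],[[16.5,33.7,0],[0,0,6.7],1],[[16.5,33.7,0],[0,0,6.7],1],[[16.5,33.7,0],[0,0,6.7],1],[[16.5,33.7,0],[0,0,6.7],1]]}}

```text
clock: 1.77
eef_pos: [0.3009, -0.1996, 0.2316]
tool_rot: [0.801, 0.599, 0.0, 0.0]
ft_force: [0.8, -0.1, 0.0]
grip_width: 0.0856
grasp_force: 0.0
```

Call:
{"op": "drive_tool", "data": {"increments": [[[16.5,33.7,0],[0,0,6.7],1],[[16.5,33.7,0],[0,0,6.7],1],[[16.5,33.7,0],[0,0,6.7],1],[[16.5,33.7,0],[0,0,6.7],1],[[16.5,33.7,0],[0,0,6.7],1],[[16.5,33.7,0],[0,0,6.7],1],[[16.5,33.7,0],[0,0,6.7],1],[[16.5,33.7,0],[0,0,6.7],1]]}}

```text
clock: 2.43
eef_pos: [0.433, 0.0705, 0.2316]
tool_rot: [0.444, 0.896, 0.0, 0.0]
ft_force: [1.3, -1.0, -0.1]
grip_width: 0.0852
grasp_force: 0.0
```

Call:
{"op": "drive_tool", "data": {"increments": [[[16.5,33.7,0],[0,0,6.7],1],[[16.5,33.7,0],[0,0,6.7],1],[[16.5,33.7,0],[0,0,6.7],1],[[16.5,33.7,0],[0,0,6.7],1],[[16.5,33.7,0],[0,0,6.7],1],[[16.5,33.7,0],[0,0,6.7],1],[[16.5,33.7,0],[0,0,6.7],1],[[0,0,0],[0,0,0],1]]}}

```text
clock: 3.1
eef_pos: [0.5497, 0.3103, 0.228]
tool_rot: [0.05, 0.999, 0.001, -0.001]
ft_force: [-0.6, -0.7, -1.0]
grip_width: 0.0855
grasp_force: 0.0
```

```bash
cat >> h.py <<'E'
from scipy.optimize import minimize
def box(x,y,z0,z1,cx=0,cy=0):
    return np.array([[cx+i*x/2,cy+j*y/2,k] for i in(-1,1) for j in(-1,1) for k in(z0,z1)])
def cyl(d,z0,z1,cx=0,cy=0):
    a=np.arange(0,2*np.pi,.2); return np.array([[cx+np.cos(t)*d/2,cy+np.sin(t)*d/2,k] for t in a for k in(z0,z1)])
M=dict(rail=[box(48,90,0,30),box(30,120,9,21)],offcut_middle=[box(50,110,0,30)],
 strap=[np.r_[cyl(40,0,12,-50),cyl(40,0,12,50)]],washer=[cyl(36,0,10)],knob=[cyl(34,0,8),cyl(46,8,28)],
 cradle=[box(80,162,0,8)]+[cyl(8,8,26,x,y) for x,y in((34.5,34),(34.5,-34),(-34.5,34),(-34.5,-34),(0,72),(0,-72))],pad=[box(80,162,0,8)])
def render(c,name,p,z,S=4):
    a=np.radians(p[2]);R=np.array([[np.cos(a),-np.sin(a),0],[np.sin(a),np.cos(a),0],[0,0,1]])
    m=np.zeros((400*S,640*S),np.uint8)
    for h in M[name]:
        q=proj(c,(h@R.T+[p[0],p[1],z])/1000)
        cv2.fillPoly(m,[cv2.convexHull(((q+.5)*S*16-8).astype(np.int32))],1,cv2.LINE_8,4)
    return m>0
def fit(name,c,init,z=0,rot=True,tries=1):
    ss=silhouettes(name,c); best=None
    if not ss: return None
    q=proj(c,np.array([[init[0],init[1],z+15]])/1000)[0]
    def d(s):
        v,u=np.nonzero(s['region']); return np.hypot(u.mean()-q[0],v.mean()-q[1])
    s=min(ss,key=d)
    reg=np.kron(s['region'],np.ones((4,4),bool))
    def f(p):
        p=p if rot else [*p,init[2]]
        m=render(c,name,p,z); return 1-(m&reg).sum()/max((m|reg).sum(),1)
    x0=np.array(init if rot else init[:2],float);n=len(x0)
    sim=np.r_[[x0],x0+np.diag([6,6,4][:n])]
    r=minimize(f,x0,method='Nelder-Mead',options=dict(initial_simplex=sim,xatol=.05,fatol=1e-5,maxiter=90))
    return np.round(r.x,1),round(1-r.fun,3),round(s['conf'],2),[int(v) for v in s['bbox']]
E
python3 - <<'E'
from h import *
print(get_obs()['eef_pos'])
I=dict(rail=(565,338,-90,0),offcut_middle=(578,230,-90,0),strap=(581,-236,12,0),washer=(435,-218,0,0),knob=(453,196,0,0),cradle=(536,-23,-12,18),pad=(666,-52,-12,18))
C={n:camera(n) for n in('wrist','top','scene')}
save(C['wrist'],'w1')
for n,c in C.items():
    for k in (I if n!='wrist' else ('rail','offcut_middle')):
        i=I[k]; print(n,k,fit(k,c,i[:3],i[3],k not in('washer','knob')))
E
```

```text
[0.54967261 0.31029189 0.22799474]
wrist rail (array([567.5, 340.9, -90.8]), np.float64(0.964), 0.72, [323, 121, 377, 238])
wrist offcut_middle (array([580.7, 230.8, -93.2]), np.float64(0.964), 0.59, [213, 145, 273, 258])
top rail (array([566.4, 342.1, -92.2]), np.float64(0.61), 0.87, [206, 181, 223, 218])
top offcut_middle (array([578.2, 232.7, -92.1]), np.float64(0.913), 0.74, [241, 176, 257, 209])
top strap (array([ 582.2, -238.2,   12. ]), np.float64(0.88), 0.73, [383, 166, 408, 210])
top washer (array([ 436.6, -218.8]), np.float64(0.856), 0.44, [384, 233, 395, 244])
top knob (array([452.7, 197.2]), np.float64(0.854), 0.73, [252, 225, 265, 241])
top cradle (array([536. , -22.9, -11.9]), np.float64(0.951), 0.92, [302, 189, 354, 222])
top pad (array([665.5, -51.1, -11.5]), np.float64(0.96), 0.93, [310, 152, 362, 183])
scene rail (array([567.9, 343.9, -90.8]), np.float64(0.96), 0.83, [212, 281, 273, 331])
scene offcut_middle (array([580.2, 234.9, -93.1]), np.float64(0.96), 0.81, [240, 245, 300, 290])
scene strap (array([ 583.3, -236.5,   11.9]), np.float64(0.932), 0.69, [334, 148, 383, 165])
scene washer None
scene knob (array([456.1, 198.5]), np.float64(0.933), 0.7, [319, 261, 343, 287])
scene cradle (array([539.2, -21.7, -11.6]), np.float64(0.932), 0.76, [306, 176, 372, 221])
scene pad (array([667.3, -49. ,  -9.7]), np.float64(0.8), 0.58, [277, 159, 329, 199])
```

View pics/w1.png

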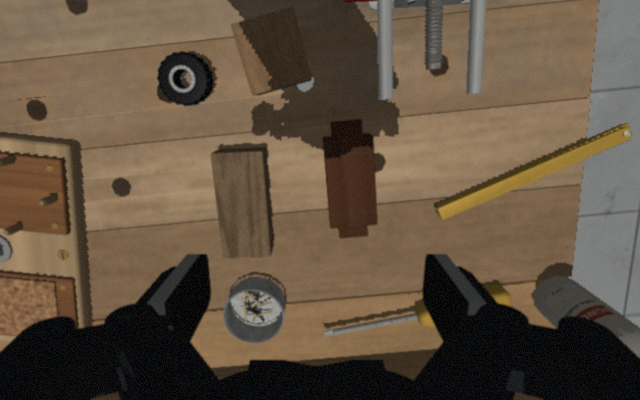

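The wrist view shows the rail at (350,180), offcut_middle at (242,200) and the knob at (186,77), consistent with the fits. Next is the descent towards the rail.

Call:
{"op": "drive_tool", "data": {"increments": [[[9,18,-30],[0,0,2.5],1],[[9,18,-30],[0,0,2.5],1],[[0,0,-40],[0,0,0],1],[[0,0,-20],[0,0,0],1],[[0,0,0],[0,0,0],1],[[0,0,0],[0,0,0],1]]}}

```text
clock: 4.55
eef_pos: [0.5651, 0.3399, 0.1099]
tool_rot: [0.01, 1.0, -0.001, -0.002]
ft_force: [0.4, 0.2, 1.3]
grip_width: 0.0855
grasp_force: 0.0
```

```bash
python3 - <<'E'
from h import *
c=camera('wrist')
o=get_obs();print(o['eef_pos'],o['tool_rot'])
print(fit('rail',c,(567,341,-91),0), fit('offcut_middle',c,(580,231,-93),0))
E
```

```text
[0.56648856 0.34064659 0.11223248] [1.04722669e-02 9.99945066e-01 2.24034282e-04 3.83016995e-04]
(array([567.7, 341.1, -90.3]), np.float64(0.973), 0.64, [286, 114, 360, 288]) (array([579.8, 230.9, -93. ]), np.float64(0.821), 0.93, [110, 139, 209, 305])
```

Call:
{"op": "drive_tool", "data": {"increments": [[[1,1,-36],[0,0,1],1],[[0,0,-36],[0,0,0],1],[[0,0,-24],[0,0,0],1],[[0,0,-12],[0,0,0],1],[[0,0,0],[0,0,0],0],[[0,0,0],[0,0,0],0],[[0,0,0],[0,0,0],0],[[0,0,0],[0,0,0],0]]}}

```text
clock: 5.37
eef_pos: [0.5695, 0.3428, 0.007]
tool_rot: [0.002, 1.0, 0.002, 0.003]
ft_force: [-0.1, 0.3, 0.3]
grip_width: 0.047
grasp_force: 63.9
```

Call:
{"op": "drive_tool", "data": {"increments": [[[0,0,0],[0,0,0],0],[[0,0,0],[0,0,0],0],[[0,0,0],[0,0,0],0],[[0,0,0],[0,0,0],0]]}}

```text
clock: 5.7
eef_pos: [0.5694, 0.3427, 0.0068]
tool_rot: [0.002, 1.0, 0.002, 0.003]
ft_force: [-0.2, 0.7, 6.2]
grip_width: 0.0466
grasp_force: 65.0
```

Call:
{"op": "drive_tool", "data": {"increments": [[[0,0,30],[0,0,0],0],[[0,0,40],[0,0,0],0],[[0,0,40],[0,0,0],0],[[-3,-25,40],[0,0,7.1],0],[[-3,-25,0],[0,0,7.1],0],[[-3,-25,0],[0,0,7.1],0],[[-3,-25,0],[0,0,7.1],0],[[-3,-25,0],[0,0,7.1],0]]}}

```text
clock: 6.37
eef_pos: [0.5522, 0.2184, 0.1497]
tool_rot: [-0.306, 0.952, -0.0, 0.001]
ft_force: [-0.3, -0.1, -2.5]
grip_width: 0.0466
grasp_force: 64.2
```

Call:
{"op": "drive_tool", "data": {"increments": [[[-3,-25,0],[0,0,7.1],0],[[-3,-25,0],[0,0,7.1],0],[[-3,-25,0],[0,0,7.1],0],[[-3,-25,0],[0,0,7.1],0],[[-3,-25,0],[0,0,7.1],0],[[0,-10,0],[0,0,7.1],0],[[0,0,0],[0,0,0],0],[[0,0,0],[0,0,0],0]]}}

```text
clock: 7.03
eef_pos: [0.5376, 0.084, 0.1493]
tool_rot: [-0.627, 0.779, -0.0, 0.001]
ft_force: [0.7, 0.6, -1.5]
grip_width: 0.047
grasp_force: 64.1
```

```bash
python3 - <<'E'
from h import *
c=camera('wrist')
o=get_obs();print(o['eef_pos'],o['tool_rot'],o['grip_width'])
save(c,'w2')
print(fit('cradle',c,(538,-24,-12),18), fit('pad',c,(667,-52,-12),18))
E
```

```text
[0.53766235 0.08473015 0.14909125] [-6.27418452e-01  7.78682052e-01 -2.34245778e-05  5.90034060e-04] 0.04637842228437193
(array([532.2, -53.9, -11. ]), np.float64(0.874), 0.86, [223, 1, 342, 158]) (array([665.8, -53.1, -12.4]), np.float64(0.931), 0.6, [27, 1, 166, 157])
```

View pics/w2.png

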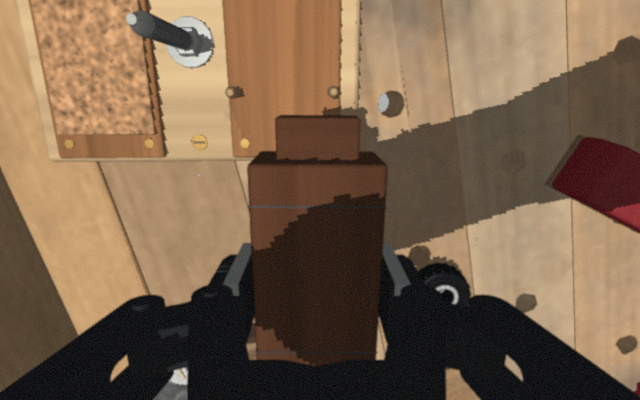

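The wrist view shows the rail held square and the cradle's two left dowels at (233,92) and (334,91). The stud tip is at about (133,18) and the nut at (190,42). I'll triangulate the board from those.

```bash
python3 - <<'E'
from h import *
c=camera('wrist')
print(onz(c,[(133,19)],.102)*1e3,onz(c,[(190,43)],.028)*1e3)
im=c['image'][0:200,60:400,::-1]
d=c['image'].copy()
a=np.radians(-12)
S=np.array([602,-38.5]);R=np.array([[np.cos(a),-np.sin(a)],[np.sin(a),np.cos(a)]])
pts=[]
for x,y in((-66+34.5,34),(-66-34.5,34),(-66,72)): pts.append([*(S+R@[x,y]),44]); 
pts.append([*S,102])
for x,y in((-26,81),(-106,81),(106,81),(26,81)):pts.append([*(S+R@[x,y]),26])
for u,v in proj(c,np.array(pts)/1e3):
    cv2.circle(d,(int(u*16),int(v*16)),16*4,(0,255,0),1,cv2.LINE_AA,4)
cv2.imwrite('pics/w3.png',cv2.resize(d[0:200,10:400,::-1],None,fx=2,fy=2,interpolation=cv2.INTER_CUBIC))
E
```

```text
[[601.90956441 -36.95474866 102.        ]] [[599.88865357 -35.11461299  28.        ]]
```

View pics/w3.png

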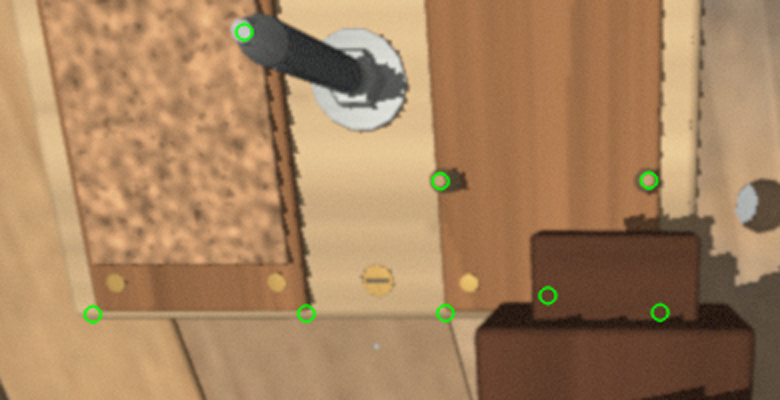

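Call:
{"op": "drive_tool", "data": {"increments": [[[0,-36,0],[0,0,0.3],0],[[0,-36,0],[0,0,0],0],[[0,-36,0],[0,0,0],0],[[0,0,-35],[0,0,0],0],[[0,0,-30],[0,0,0],0],[[0,0,-14],[0,0,0],0],[[0,0,0],[0,0,0],0],[[0,0,0],[0,0,0],0]]}}

```text
clock: 7.9
eef_pos: [0.5369, -0.023, 0.0689]
tool_rot: [-0.631, 0.776, 0.001, -0.001]
ft_force: [0.1, 0.3, -1.1]
grip_width: 0.0467
grasp_force: 64.1
```

```bash
python3 - <<'E'
from h import *
c=camera('wrist')
o=get_obs();print(o['eef_pos'],o['tool_rot'],o['grip_width'])
save(c,'w4')
E
```

```text
[ 0.53812764 -0.02298     0.07016649] [-6.30937393e-01  7.75833653e-01 -2.31455405e-04  3.08349826e-04] 0.04691875953404348
```

View pics/w4.png

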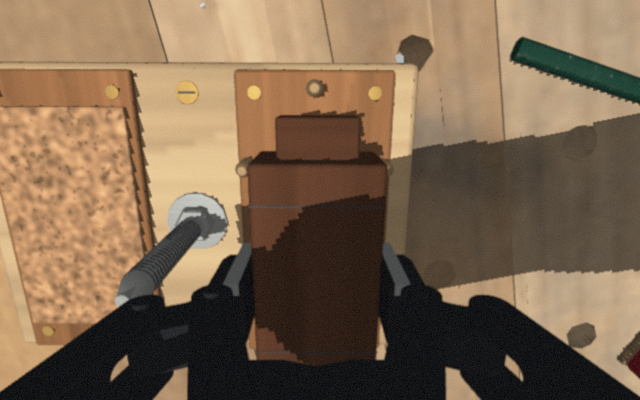

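The wrist view shows the rail centred between the dowels (left (243,168), end (315,88)), with its axis parallel to the cradle. Lowering it now.

Call:
{"op": "drive_tool", "data": {"increments": [[[0,0,-12],[0,0,0],0],[[0,0,-12],[0,0,0],0],[[0,0,-8],[0,0,0],0],[[0,0,-3],[0,0,0],0],[[0,0,0],[0,0,0],0],[[0,0,0],[0,0,0],0]]}}

```text
clock: 8.45
eef_pos: [0.5381, -0.0235, 0.0354]
tool_rot: [-0.631, 0.776, -0.0, 0.0]
ft_force: [0.3, 0.3, -1.4]
grip_width: 0.0469
grasp_force: 64.1
```

Call:
{"op": "drive_tool", "data": {"increments": [[[0,0,-2],[0,0,0],0],[[0,0,-1],[0,0,0],0],[[0,0,0],[0,0,0],0],[[0,0,0],[0,0,0],0]]}}

```text
clock: 8.78
eef_pos: [0.5383, -0.0237, 0.0328]
tool_rot: [-0.631, 0.776, -0.001, 0.001]
ft_force: [-1.3, -0.8, 6.3]
grip_width: 0.0467
grasp_force: 64.8
```

Call:
{"op": "drive_tool", "data": {"increments": [[[0,0,0],[0,0,0],0.72],[[0,0,0],[0,0,0],0.72],[[0,0,0],[0,0,0],0.72],[[0,0,0],[0,0,0],0.72],[[0,0,10],[0,0,0],0.72],[[0,0,25],[0,0,0],0.72],[[0,0,40],[0,0,0],0.72],[[0,0,41],[0,0,0],0.8]]}}

```text
clock: 9.45
eef_pos: [0.5372, -0.0239, 0.1485]
tool_rot: [-0.631, 0.776, 0.0, -0.001]
ft_force: [0.7, 0.8, 0.8]
grip_width: 0.0679
grasp_force: 0.0
```

Call:
{"op": "drive_tool", "data": {"increments": [[[3.5,21.2,0],[0,0,-6.75],1],[[3.5,21.2,0],[0,0,-6.75],1],[[3.5,21.2,0],[0,0,-6.75],1],[[3.5,21.2,0],[0,0,-6.75],1],[[3.5,21.2,0],[0,0,-6.75],1],[[3.5,21.2,0],[0,0,-6.75],1],[[3.5,21.2,0],[0,0,-6.75],1],[[3.5,21.2,0],[0,0,-6.75],1]]}}

```text
clock: 10.12
eef_pos: [0.5668, 0.1471, 0.1488]
tool_rot: [-0.207, 0.978, -0.0, 0.002]
ft_force: [0.2, -0.0, -0.3]
grip_width: 0.0854
grasp_force: 0.0
```

Call:
{"op": "drive_tool", "data": {"increments": [[[3.5,21.2,0],[0,0,-6.75],1],[[3.5,21.2,0],[0,0,-6.75],1],[[3.5,21.2,-20],[0,0,-6.75],1],[[3.5,21.2,-20],[0,0,-6.75],1],[[0,0,0],[0,0,0],1],[[0,0,0],[0,0,0],1]]}}

```text
clock: 10.62
eef_pos: [0.5792, 0.2316, 0.1067]
tool_rot: [0.023, 1.0, -0.0, -0.0]
ft_force: [0.1, 0.5, -0.2]
grip_width: 0.0853
grasp_force: 0.0
```

```bash
python3 - <<'E'
from h import *
c=camera('wrist')
o=get_obs();print(o['eef_pos'],o['tool_rot'])
print(fit('offcut_middle',c,(580,231,-93),0))
c=camera('scene');print(fit('rail',c,(538,-24,-12),26))
c=camera('top');print(fit('rail',c,(536,-23,-12),26))
E
```

```text
[0.57980686 0.23092978 0.10785672] [ 2.34432049e-02  9.99725088e-01 -1.87398084e-04  3.60714743e-04]
(array([580.4, 231. , -93.4]), np.float64(0.985), 0.84, [278, 115, 360, 288])
(array([537.4, -25.3, -13.7]), np.float64(0.958), 0.67, [324, 175, 362, 209])
(array([536.8, -25.5, -12.2]), np.float64(0.942), 0.61, [310, 197, 348, 214])
```

Call:
{"op": "drive_tool", "data": {"increments": [[[0.6,0,-36],[0,0,-0.6],1],[[0,0,-36],[0,0,0],1],[[0,0,-22],[0,0,0],1],[[0,0,-9],[0,0,0],1],[[0,0,0],[0,0,0],0],[[0,0,0],[0,0,0],0],[[0,0,0],[0,0,0],0],[[0,0,0],[0,0,0],0]]}}

```text
clock: 11.58
eef_pos: [0.5823, 0.2315, 0.0077]
tool_rot: [0.03, 1.0, 0.001, 0.003]
ft_force: [0.5, 0.5, -0.7]
grip_width: 0.0484
grasp_force: 64.5
```

Call:
{"op": "drive_tool", "data": {"increments": [[[0,0,0],[0,0,0],0],[[0,0,0],[0,0,0],0],[[0,0,0],[0,0,0],0]]}}

```text
clock: 11.83
eef_pos: [0.5821, 0.2315, 0.0073]
tool_rot: [0.03, 1.0, 0.001, 0.002]
ft_force: [-0.1, -0.1, 6.8]
grip_width: 0.0486
grasp_force: 65.5
```

Call:
{"op": "drive_tool", "data": {"increments": [[[0,0,30],[0,0,0],0],[[0,0,40],[0,0,0],0],[[0,0,40],[0,0,0],0],[[0,0,40],[0,0,0],0],[[7,-23.5,0],[0,0,6.8],0],[[7,-23.5,0],[0,0,6.8],0],[[7,-23.5,0],[0,0,6.8],0],[[7,-23.5,0],[0,0,6.8],0]]}}

```text
clock: 12.5
eef_pos: [0.6082, 0.1361, 0.1555]
tool_rot: [-0.21, 0.978, -0.0, 0.001]
ft_force: [0.2, -0.3, -0.7]
grip_width: 0.0489
grasp_force: 64.7
```

Call:
{"op": "drive_tool", "data": {"increments": [[[7,-23.5,0],[0,0,6.8],0],[[7,-23.5,0],[0,0,6.8],0],[[7,-23.5,0],[0,0,6.8],0],[[7,-23.5,0],[0,0,6.8],0],[[7,-23.5,0],[0,0,6.8],0],[[7,-23.5,0],[0,0,6.8],0],[[7,-23.5,0],[0,0,6.8],0],[[7,-23.5,0],[0,0,6.6],0]]}}

```text
clock: 13.17
eef_pos: [0.664, -0.0524, 0.1549]
tool_rot: [-0.632, 0.775, 0.0, 0.0]
ft_force: [-0.4, -0.3, -1.6]
grip_width: 0.049
grasp_force: 64.6
```

Call:
{"op": "drive_tool", "data": {"increments": [[[0,0,-30],[0,0,0],0],[[0,0,-25],[0,0,0],0],[[0,0,0],[0,0,0],0],[[0,0,0],[0,0,0],0]]}}

```text
clock: 13.5
eef_pos: [0.6622, -0.0512, 0.0979]
tool_rot: [-0.629, 0.777, 0.002, -0.002]
ft_force: [0.1, 0.4, -0.2]
grip_width: 0.0486
grasp_force: 64.5
```

```bash
python3 - <<'E'
from h import *
c=camera('wrist')
o=get_obs();print(o['eef_pos'],o['tool_rot'],o['grip_width'])
save(c,'w5')
E
```

```text
[ 0.66377442 -0.05107829  0.09995234] [-6.29423318e-01  7.77062508e-01  2.61119835e-04 -2.79309863e-04] 0.04894582676243113
```

View pics/w5.png

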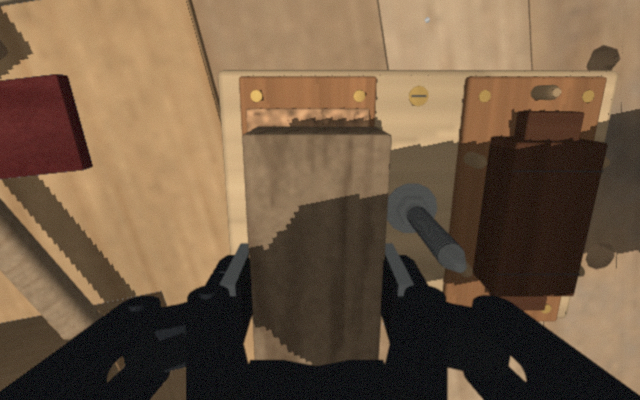

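The wrist view shows the offcut (245–390 px wide) parallel to the pad and needing about 3 mm further in +x. The stud at (450,250) is clear of the right finger. Lowering.

Call:
{"op": "drive_tool", "data": {"increments": [[[3,0.5,-12],[0,0,0.3],0],[[0,0,-20],[0,0,0],0],[[0,0,-18],[0,0,0],0],[[0,0,-10],[0,0,0],0],[[0,0,-4],[0,0,0],0],[[0,0,0],[0,0,0],0],[[0,0,0],[0,0,0],0]]}}

```text
clock: 14.13
eef_pos: [0.6678, -0.0506, 0.0366]
tool_rot: [-0.631, 0.775, -0.001, 0.001]
ft_force: [-0.2, 0.5, -1.3]
grip_width: 0.049
grasp_force: 64.7
```

Call:
{"op": "drive_tool", "data": {"increments": [[[0,0,-2],[0,0,0],0],[[0,0,-1.5],[0,0,0],0],[[0,0,0],[0,0,0],0],[[0,0,0],[0,0,0],0]]}}

```text
clock: 14.47
eef_pos: [0.6681, -0.0509, 0.0334]
tool_rot: [-0.631, 0.776, -0.001, 0.001]
ft_force: [0.5, -0.1, 1.8]
grip_width: 0.0487
grasp_force: 64.9
```

Call:
{"op": "drive_tool", "data": {"increments": [[[0,0,0],[0,0,0],0.72],[[0,0,0],[0,0,0],0.72],[[0,0,0],[0,0,0],0.72],[[0,0,0],[0,0,0],0.72],[[0,0,10],[0,0,0],0.72],[[0,0,25],[0,0,0],0.72],[[0,0,40],[0,0,0],0.72],[[0,0,41],[0,0,0],0.8]]}}

```text
clock: 15.13
eef_pos: [0.6652, -0.0507, 0.1471]
tool_rot: [-0.631, 0.776, 0.002, -0.002]
ft_force: [1.4, 0.2, 0.2]
grip_width: 0.0684
grasp_force: 0.0
```

Call:
{"op": "drive_tool", "data": {"increments": [[[-8.4,-18.7,0],[0,0,-6.6],1],[[-8.4,-18.7,0],[0,0,-6.6],1],[[-8.4,-18.7,0],[0,0,-6.6],1],[[-8.4,-18.7,0],[0,0,-6.6],1],[[-8.4,-18.7,0],[0,0,-6.6],1],[[-8.4,-18.7,0],[0,0,-6.6],1],[[-8.4,-18.7,0],[0,0,-6.6],1],[[-8.4,-18.7,0],[0,0,-6.6],1]]}}

```text
clock: 15.8
eef_pos: [0.599, -0.2012, 0.148]
tool_rot: [-0.218, 0.976, 0.0, -0.0]
ft_force: [0.6, 0.4, 0.3]
grip_width: 0.0854
grasp_force: 0.0
```

Call:
{"op": "drive_tool", "data": {"increments": [[[-8.4,-18.7,-20],[0,0,-6.6],1],[[-8.4,-18.7,-20],[0,0,-6.6],1],[[0,0,0],[0,0,0],1],[[0,0,0],[0,0,0],1]]}}

```text
clock: 16.13
eef_pos: [0.5812, -0.2382, 0.1066]
tool_rot: [-0.107, 0.994, 0.001, -0.002]
ft_force: [-0.5, -0.0, 0.8]
grip_width: 0.0853
grasp_force: 0.0
```

```bash
python3 - <<'E'
from h import *
c=camera('wrist')
o=get_obs();print(o['eef_pos'],o['tool_rot'])
print(fit('strap',c,(583,-239,12),0))
c=camera('scene');print(fit('offcut_middle',c,(667,-52,-12),26))
c=camera('top');print(fit('rail',c,(536,-23,-12),26),fit('offcut_middle',c,(667,-52,-12),26))
E
```

```text
[ 0.58267974 -0.23774574  0.10790498] [-1.07457984e-01  9.94209468e-01  4.66902101e-04 -3.11264497e-04]
(array([ 583. , -240.1,   12.5]), np.float64(0.91), 0.88, [284, 97, 348, 291])
(array([670. , -51.3,  -9.3]), np.float64(0.925), 0.78, [279, 153, 322, 192])
(array([536.5, -26.9, -11.9]), np.float64(0.941), 0.77, [309, 197, 350, 215]) (array([667.7, -53.9, -11.1]), np.float64(0.868), 0.76, [322, 155, 356, 174])
```

Call:
{"op": "drive_tool", "data": {"increments": [[[0.2,-2.3,-30],[0,0,0.2],0.65],[[0,0,-30],[0,0,0],0.65],[[0,0,-25],[0,0,0],0.65],[[0,0,-12],[0,0,0],0.65],[[0,0,0],[0,0,0],0.65],[[0,0,0],[0,0,0],0.65],[[0,0,0],[0,0,0],0.65]]}}

```text
clock: 17.07
eef_pos: [0.5847, -0.2405, 0.013]
tool_rot: [-0.109, 0.994, -0.001, 0.001]
ft_force: [-0.1, -0.3, 0.5]
grip_width: 0.0556
grasp_force: 0.0
```

Call:
{"op": "drive_tool", "data": {"increments": [[[-1.5,0,-6],[0,0,0],0.65],[[0,0,-4],[0,0,0],0.65],[[0,0,0],[0,0,0],0.65],[[0,0,0],[0,0,0],0.65]]}}

```text
clock: 17.4
eef_pos: [0.5815, -0.2401, 0.0012]
tool_rot: [-0.109, 0.994, 0.0, -0.0]
ft_force: [1.1, -0.2, -0.9]
grip_width: 0.0556
grasp_force: 0.0
```

Call:
{"op": "drive_tool", "data": {"increments": [[[0,0,0],[0,0,0],0],[[0,0,0],[0,0,0],0],[[0,0,0],[0,0,0],0],[[0,0,0],[0,0,0],0],[[0,0,0],[0,0,0],0]]}}

```text
clock: 17.82
eef_pos: [0.5821, -0.2403, 0.0017]
tool_rot: [-0.109, 0.994, -0.0, 0.0]
ft_force: [-0.4, -0.7, 4.9]
grip_width: 0.0378
grasp_force: 61.4
```

Call:
{"op": "drive_tool", "data": {"increments": [[[0,0,20],[0,0,0],0],[[0,0,40],[0,0,0],0],[[0,0,40],[0,0,0],0],[[5,30,30],[0,0,-6],0],[[5,30,0],[0,0,-6],0],[[5,30,0],[0,0,-6],0],[[4,32,0],[0,0,-6.5],0],[[0,0,0],[0,0,0],0]]}}

```text
clock: 18.48
eef_pos: [0.6006, -0.1129, 0.1297]
tool_rot: [0.103, 0.995, 0.002, -0.001]
ft_force: [-0.4, 0.4, -1.7]
grip_width: 0.0382
grasp_force: 60.9
```

Call:
{"op": "drive_tool", "data": {"increments": [[[0,0,0],[0,0,0],0],[[0,0,0],[0,0,0],0]]}}

```text
clock: 18.65
eef_pos: [0.6001, -0.1187, 0.1295]
tool_rot: [0.104, 0.995, -0.0, -0.001]
ft_force: [-0.3, -0.2, -2.5]
grip_width: 0.0379
grasp_force: 60.9
```

```bash
python3 - <<'E'
from h import *
c=camera('wrist')
o=get_obs();print(o['eef_pos'],o['tool_rot'],o['grip_width'])
z=o['eef_pos'][2]*1000-1.7
print(fit('strap',c,(602,-118,-12),z))
d=c['image'].copy()
for u,v in proj(c,np.array([[602,-38.5,102],[602,-38.5,28]])/1e3):
    print(u,v);cv2.circle(d,(int(u*16),int(v*16)),16*4,(0,255,0),1,cv2.LINE_AA,4)
cv2.imwrite('pics/w6.png',d[:,:,::-1])
np.save('c6.npy',np.array([c],dtype=object),allow_pickle=True)
E
```

```text
[ 0.60010216 -0.11930487  0.1296001 ] [ 1.04430450e-01  9.94531953e-01 -1.55638103e-04 -6.72294102e-04] 0.03815534524175368
(array([ 601.8, -120.8,  -11.8]), np.float64(0.814), 0.7, [263, 98, 369, 364])
478.00925718502094 207.68222646366468
432.0961365882038 175.56456066513894
```

View pics/w6.png

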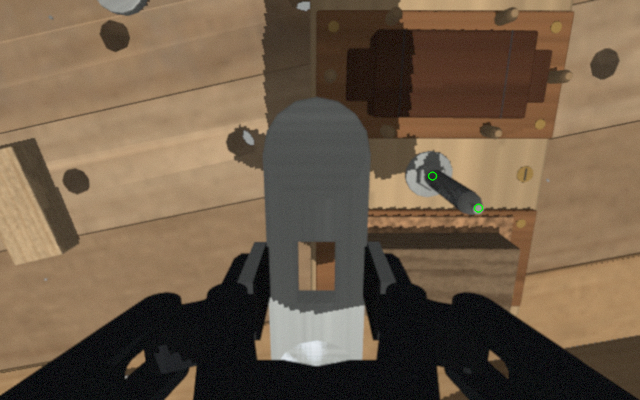

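The wrist view shows the strap held square with its slot centred at about (317,266). The projected stud tip (478,208) and nut (432,176) fall on the real ones, so stud (602, −38.5) is confirmed.

```bash
python3 - <<'E'
from h import *
c=np.load('c6.npy',allow_pickle=True)[0]
# slot top-face edges at z=140: segment the slot by colour along lines
g=c['image'][225:305,285:350].astype(int)
print(onz(c,[(299,266),(335,266),(317,241),(317,292)],.1400)*1e3)
print(onz(c,[(299,266),(335,266),(317,241),(317,292)],.1280)*1e3)
E
```

```text
[[ 596.39223698 -126.86296162  140.        ]
 [ 599.41564748 -112.55430522  140.        ]
 [ 587.20082767 -117.4490976   140.        ]
 [ 609.52054445 -122.16036535  140.        ]]
[[ 602.175751   -128.74271183  128.        ]
 [ 605.47227682 -113.14150407  128.        ]
 [ 592.15404928 -118.47846029  128.        ]
 [ 616.48998475 -123.61531346  128.        ]]
```

Call:
{"op": "drive_tool", "data": {"increments": [[[0,30,0],[0,0,0],0],[[0,30,0],[0,0,0],0],[[0,22,-8],[0,0,0],0],[[0,0,-8],[0,0,0],0],[[0,0,0],[0,0,0],0],[[0,0,0],[0,0,0],0]]}}

```text
clock: 19.25
eef_pos: [0.5999, -0.038, 0.1135]
tool_rot: [0.105, 0.994, -0.0, -0.001]
ft_force: [-0.3, 0.1, -2.0]
grip_width: 0.0383
grasp_force: 61.1
```

```bash
python3 - <<'E'
from h import *
c=camera('wrist')
o=get_obs();print(o['eef_pos'],o['tool_rot'],o['grip_width'])
cv2.imwrite('pics/w7.png',cv2.resize(c['image'][180:340,230:410,::-1],None,fx=3,fy=3,interpolation=cv2.INTER_CUBIC))
print(proj(c,np.array([[602,-38.5,102]])/1e3))
E
```

```text
[ 0.60040391 -0.03828769  0.11410638] [ 1.05399962e-01  9.94429823e-01 -2.79512493e-04 -3.12171590e-04] 0.037879455611166804
[[319.97729142 252.36408585]]
```

View pics/w7.png

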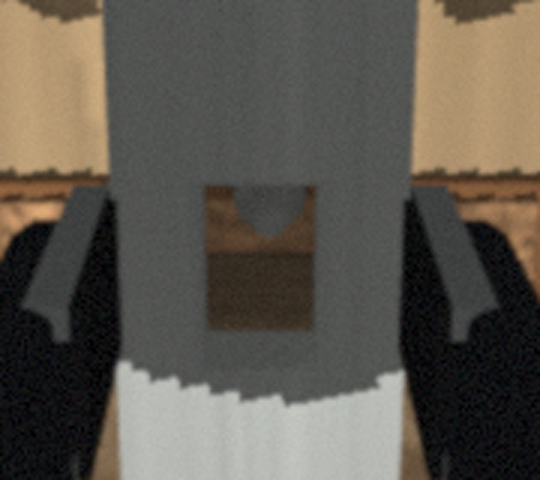

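Through the slot, the stud tip shows at (320,255), about 1 mm right of the slot's centre line. I'll shift +1.1 mm in y and lower.

Call:
{"op": "drive_tool", "data": {"increments": [[[0.2,1.1,0],[0,0,0],0],[[0,0,-8],[0,0,0],0],[[0,0,-8],[0,0,0],0],[[0,0,-8],[0,0,0],0],[[0,0,-8],[0,0,0],0],[[0,0,0],[0,0,0],0]]}}

```text
clock: 19.8
eef_pos: [0.5989, -0.0358, 0.0795]
tool_rot: [0.105, 0.995, -0.0, -0.002]
ft_force: [-0.5, 0.8, -1.5]
grip_width: 0.0382
grasp_force: 61.0
```

Call:
{"op": "drive_tool", "data": {"increments": [[[0,0,-8],[0,0,0],0],[[0,0,-8],[0,0,0],0],[[0,0,-5],[0,0,0],0],[[0,0,0],[0,0,0],0],[[0,0,0],[0,0,0],0]]}}

```text
clock: 20.22
eef_pos: [0.6004, -0.0356, 0.0608]
tool_rot: [0.104, 0.995, -0.0, -0.001]
ft_force: [0.1, 0.3, -1.8]
grip_width: 0.0385
grasp_force: 61.1
```

Call:
{"op": "drive_tool", "data": {"increments": [[[0,0,-2],[0,0,0],0],[[0,0,-2],[0,0,0],0],[[0,0,0],[0,0,0],0],[[0,0,0],[0,0,0],0]]}}

```text
clock: 20.55
eef_pos: [0.6012, -0.0357, 0.0578]
tool_rot: [0.105, 0.995, 0.0, 0.001]
ft_force: [0.1, 0.4, -0.8]
grip_width: 0.038
grasp_force: 61.2
```

Call:
{"op": "drive_tool", "data": {"increments": [[[0,0,0],[0,0,0],0.75],[[0,0,0],[0,0,0],0.75],[[0,0,0],[0,0,0],0.75],[[0,0,0],[0,0,0],0.75],[[0,0,20],[0,0,0],0.75],[[0,0,40],[0,0,0],0.75],[[0,0,40],[0,0,0],0.75],[[-20,-25,20],[0,0,0],0.75]]}}

```text
clock: 21.22
eef_pos: [0.5856, -0.0579, 0.1823]
tool_rot: [0.102, 0.995, 0.001, 0.005]
ft_force: [1.6, -0.8, 0.7]
grip_width: 0.0641
grasp_force: 0.0
```

Call:
{"op": "drive_tool", "data": {"increments": [[[-29,-31,0],[0,0,0],0.75],[[-29,-31,0],[0,0,0],0.75],[[-29,-31,0],[0,0,0],0.75],[[-29,-31,0],[0,0,0],0.75],[[-29,-31,-20],[0,0,0],0.75],[[0,0,-40],[0,0,0],0.75],[[0,0,0],[0,0,0],0.75],[[0,0,0],[0,0,0],0.75]]}}

```text
clock: 21.88
eef_pos: [0.4392, -0.2094, 0.1185]
tool_rot: [0.105, 0.994, 0.001, -0.002]
ft_force: [0.6, -0.0, 1.2]
grip_width: 0.0646
grasp_force: 0.0
```

```bash
python3 - <<'E'
from h import *
c=camera('wrist');save(c,'w8')
o=get_obs();print(o['eef_pos'],o['tool_rot'],o['grip_width'])
print(fit('washer',c,(436,-219,0),0,False))
c=camera('top');print(fit('strap',c,(601,-38,-12),56))
c=camera('scene');print(fit('strap',c,(601,-38,-12),56));cv2.imwrite('pics/s8.png',cv2.resize(c['image'][140:240,240:400,::-1],None,fx=4,fy=4,interpolation=cv2.INTER_CUBIC))
E
```

```text
[ 0.44131604 -0.20973548  0.12008675] [ 1.04468946e-01  9.94528079e-01  2.61267715e-04 -2.68209021e-04] 0.06405684936641216
(array([ 436.7, -219.3]), np.float64(0.765), 0.93, [280, 168, 329, 215])
(array([602.7, -36.5, -12. ]), np.float64(0.893), 0.61, [321, 160, 343, 204])
(array([603.2, -35. , -11.5]), np.float64(0.88), 0.94, [298, 160, 344, 189])
```

View pics/s8.png

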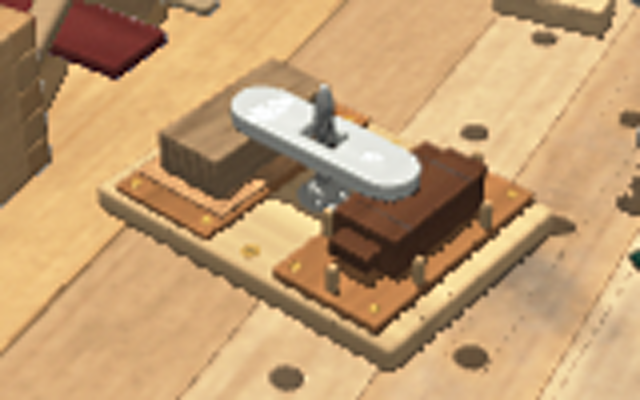

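The scene crop shows the strap level over the offcut and rail with the stud through its slot at (322,120). The washer is next.

Call:
{"op": "drive_tool", "data": {"increments": [[[-4.6,-9.6,-30],[0,0,0],0.7],[[0,0,-25],[0,0,0],0.65],[[0,0,0],[0,0,0],0.65],[[0,0,0],[0,0,0],0.65]]}}

```text
clock: 22.52
eef_pos: [0.4361, -0.2188, 0.0643]
tool_rot: [0.104, 0.995, 0.001, -0.001]
ft_force: [0.4, 0.3, 0.7]
grip_width: 0.0554
grasp_force: 0.0
```

```bash
python3 - <<'E'
from h import *
c=camera('wrist')
o=get_obs();print(o['eef_pos'],o['tool_rot'],o['grip_width'])
print(fit('washer',c,(436.7,-219,0),0,False))
cv2.imwrite('pics/w9.png',cv2.resize(c['image'][100:340,190:450,::-1],None,fx=2,fy=2))
E
```

```text
[ 0.43719833 -0.21935286  0.06541893] [ 1.04114345e-01  9.94565320e-01 -2.95117652e-05  1.64013812e-04] 0.05572289349047379
(array([ 436.7, -219.3]), np.float64(0.828), 0.56, [287, 186, 351, 251])
```

View pics/w9.png

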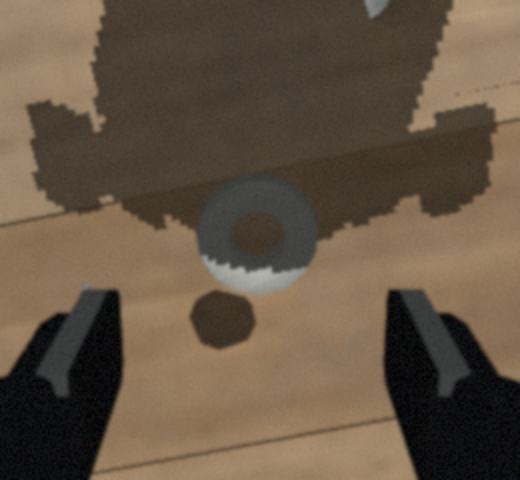

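The wrist crop shows the washer at (318,217), centred between the fingers.

Call:
{"op": "drive_tool", "data": {"increments": [[[0,0,-30],[0,0,0],0.65],[[0,0,-22],[0,0,0],0.6],[[0,0,-9],[0,0,0],0.6],[[0,0,-3],[0,0,0],0.6],[[0,0,0],[0,0,0],0.6],[[0,0,0],[0,0,0],0.6]]}}

```text
clock: 23.12
eef_pos: [0.4378, -0.2201, 0.0019]
tool_rot: [0.104, 0.995, -0.0, 0.001]
ft_force: [-0.1, -0.7, 0.4]
grip_width: 0.0514
grasp_force: 0.0
```

Call:
{"op": "drive_tool", "data": {"increments": [[[0,0,0],[0,0,0],0],[[0,0,0],[0,0,0],0],[[0,0,0],[0,0,0],0],[[0,0,0],[0,0,0],0],[[0,0,0],[0,0,0],0]]}}

```text
clock: 23.53
eef_pos: [0.4379, -0.2202, 0.0026]
tool_rot: [0.105, 0.995, -0.001, 0.002]
ft_force: [-0.8, 0.5, 6.9]
grip_width: 0.0326
grasp_force: 58.9
```

Call:
{"op": "drive_tool", "data": {"increments": [[[0,0,20],[0,0,0],0],[[0,0,40],[0,0,0],0],[[0,0,40],[0,0,0],0],[[20,18,30],[0,0,0],0],[[29,25,0],[0,0,0],0],[[29,25,0],[0,0,0],0],[[29,25,0],[0,0,0],0],[[29,25,0],[0,0,0],0]]}}

```text
clock: 24.2
eef_pos: [0.5741, -0.1005, 0.1322]
tool_rot: [0.105, 0.994, -0.0, 0.001]
ft_force: [0.4, 0.8, 0.4]
grip_width: 0.0325
grasp_force: 59.7
```

Call:
{"op": "drive_tool", "data": {"increments": [[[29,22,0],[0,0,0],0],[[0,0,0],[0,0,0],0],[[0,0,0],[0,0,0],0],[[0,0,0],[0,0,0],0]]}}

```text
clock: 24.53
eef_pos: [0.6011, -0.0795, 0.1307]
tool_rot: [0.104, 0.995, -0.0, -0.0]
ft_force: [-0.2, 0.1, -1.3]
grip_width: 0.0323
grasp_force: 59.8
```

```bash
python3 - <<'E'
from h import *
c=camera('wrist')
o=get_obs();print(o['eef_pos'],o['tool_rot'],o['grip_width'])
z=o['eef_pos'][2]*1000-2.6
print(fit('washer',c,(o['eef_pos'][0]*1e3-1,o['eef_pos'][1]*1e3,0),z,False))
d=c['image'].copy();print(proj(c,np.array([[602,-38.5,102]])/1e3))
cv2.imwrite('pics/w10.png',cv2.resize(d[100:340,190:540,::-1],None,fx=2.2,fy=2.2,interpolation=cv2.INTER_CUBIC))
np.save('c10.npy',np.array([c],dtype=object),allow_pickle=True)
E
```

```text
[ 0.60078677 -0.0800086   0.13079251] [ 1.04776911e-01  9.94495698e-01 -1.55434880e-04 -2.84747155e-04] 0.03257603351687888
(array([599.6, -81. ]), np.float64(0.799), 0.95, [275, 215, 353, 303])
[[399.25900063 220.18938864]]
```

View pics/w10.png

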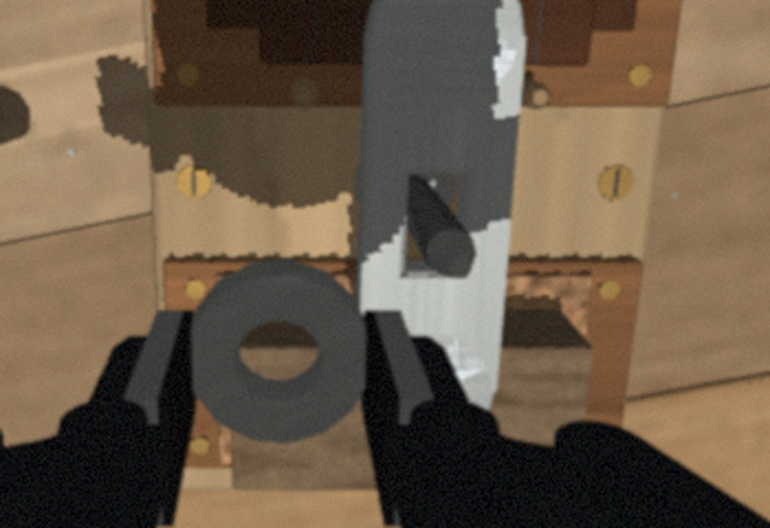

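The view shows the washer held centred at about (317,258), with the stud tip at (398,219). Moving over the stud.

Call:
{"op": "drive_tool", "data": {"increments": [[[1.2,22,0],[0,0,0],0],[[1.2,21,-5],[0,0,0],0],[[0,0,-7],[0,0,0],0],[[0,0,0],[0,0,0],0],[[0,0,0],[0,0,0],0],[[0,0,0],[0,0,0],0]]}}

```text
clock: 25.13
eef_pos: [0.6037, -0.0378, 0.119]
tool_rot: [0.105, 0.994, -0.0, 0.0]
ft_force: [0.4, -1.2, 0.0]
grip_width: 0.0324
grasp_force: 59.8
```

```bash
python3 - <<'E'
from h import *
c=camera('wrist')
o=get_obs();print(o['eef_pos'],o['tool_rot'],o['grip_width'])
z=o['eef_pos'][2]*1000-2.6
print(fit('washer',c,(602,-38.5,0),z,False))
print(proj(c,np.array([[602,-38.5,102]])/1e3))
cv2.imwrite('pics/w11.png',cv2.resize(c['image'][190:330,240:400,::-1],None,fx=4,fy=4,interpolation=cv2.INTER_CUBIC))
E
```

```text
[ 0.60385194 -0.0377658   0.11902642] [ 1.05388313e-01  9.94431112e-01 -1.07399502e-04  2.33803588e-04] 0.03250433275339835
(array([602.2, -39.4]), np.float64(0.805), 0.9, [278, 219, 356, 304])
[[317.91722149 240.67850554]]
```

View pics/w11.png

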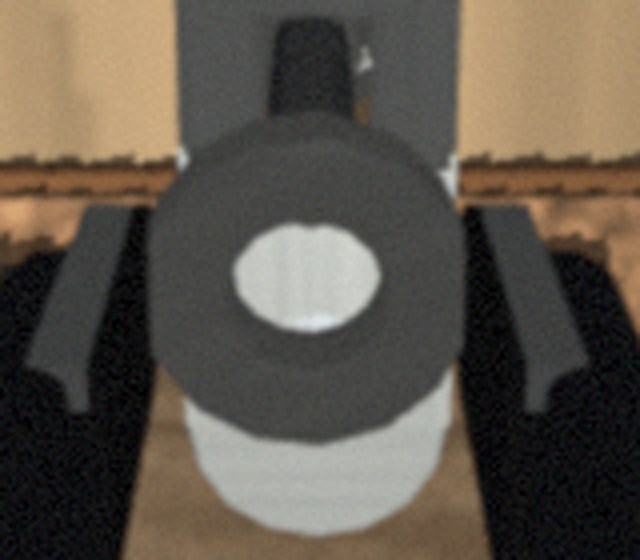

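The view shows the stud column at about 318 px directly behind the bore (317 px), so they line up laterally. Lowering slowly.

Call:
{"op": "drive_tool", "data": {"increments": [[[0,0.6,-8],[0,0,0],0],[[0,0,-8],[0,0,0],0],[[0,0,-6],[0,0,0],0],[[0,0,-4],[0,0,0],0],[[0,0,0],[0,0,0],0]]}}

```text
clock: 25.65
eef_pos: [0.6027, -0.0359, 0.0907]
tool_rot: [0.105, 0.995, -0.0, -0.002]
ft_force: [-0.1, 0.2, -0.4]
grip_width: 0.0326
grasp_force: 59.8
```

Call:
{"op": "drive_tool", "data": {"increments": [[[0,0,-7],[0,0,0],0],[[0,0,-7],[0,0,0],0],[[0,0,-3],[0,0,0],0],[[0,0,0],[0,0,0],0],[[0,0,0],[0,0,0],0]]}}

```text
clock: 26.07
eef_pos: [0.6037, -0.0359, 0.0752]
tool_rot: [0.105, 0.995, -0.0, -0.0]
ft_force: [0.1, -0.1, 0.3]
grip_width: 0.0325
grasp_force: 59.8
```

Call:
{"op": "drive_tool", "data": {"increments": [[[0,0,-2],[0,0,0],0],[[0,0,-1.5],[0,0,0],0],[[0,0,0],[0,0,0],0],[[0,0,0],[0,0,0],0]]}}

```text
clock: 26.4
eef_pos: [0.604, -0.0359, 0.0721]
tool_rot: [0.105, 0.995, 0.0, 0.0]
ft_force: [0.2, 0.9, 0.1]
grip_width: 0.033
grasp_force: 59.8
```

Call:
{"op": "drive_tool", "data": {"increments": [[[0,0,0],[0,0,0],0.65],[[0,0,0],[0,0,0],0.65],[[0,0,0],[0,0,0],0.65],[[0,0,10],[0,0,0],0.65],[[0,0,25],[0,0,0],0.65],[[0,0,40],[0,0,0],0.65],[[0,0,25],[0,0,0],0.65],[[0,0,0],[0,0,0],1]]}}

```text
clock: 27.07
eef_pos: [0.608, -0.0362, 0.1802]
tool_rot: [0.105, 0.994, 0.0, 0.007]
ft_force: [0.3, 0.1, 0.7]
grip_width: 0.0661
grasp_force: 0.0
```

Call:
{"op": "drive_tool", "data": {"increments": [[[-18.7,29,0],[0,0,-6],1],[[-18.7,29,0],[0,0,-6],1],[[-18.7,29,0],[0,0,-6],1],[[-18.7,29,0],[0,0,-6],1],[[-18.7,29,0],[0,0,-6],1],[[-18.7,29,-20],[0,0,-6],1],[[-18.7,29,-20],[0,0,-6],1],[[-18.7,29,-20],[0,0,-6],1]]}}

```text
clock: 27.73
eef_pos: [0.4538, 0.1974, 0.1125]
tool_rot: [0.502, 0.865, 0.001, 0.001]
ft_force: [-0.8, 0.5, 0.1]
grip_width: 0.0851
grasp_force: 0.0
```

Call:
{"op": "drive_tool", "data": {"increments": [[[0,0,-10],[0,0,0],1],[[0,0,0],[0,0,0],1],[[0,0,0],[0,0,0],1]]}}

```text
clock: 27.98
eef_pos: [0.4543, 0.196, 0.1022]
tool_rot: [0.499, 0.866, -0.0, 0.0]
ft_force: [1.1, 0.1, 0.1]
grip_width: 0.0853
grasp_force: 0.0
```

```bash
python3 - <<'E'
from h import *
c=camera('wrist');save(c,'w12')
o=get_obs();print(o['eef_pos'],o['tool_rot'],o['grip_width'])
print(fit('knob',c,(454,197,0),0,False))
c=camera('scene');print(fit('washer',c,(602,-38.5,0),68,False))
a=cv2.resize(c['image'][140:240,240:400,::-1],None,fx=4,fy=4,interpolation=cv2.INTER_CUBIC);cv2.imwrite('pics/s12.png',a)
c=camera('top');print(fit('washer',c,(602,-38.5,0),68,False),fit('strap',c,(602,-38.5,-12),56))
E
```

```text
[0.4553162  0.19578816 0.1028916 ] [4.99964719e-01 8.66045510e-01 4.06553716e-04 5.37502305e-04] 0.08498836544133517
(array([454.4, 195.7]), np.float64(0.927), 0.58, [281, 162, 355, 241])
(array([602. , -38.5]), np.float64(0.0), 0.74, [281, 156, 316, 191])
None (array([601.5, -35.3, -13.8]), np.float64(0.591), 0.92, [321, 161, 342, 203])
```

View pics/s12.png

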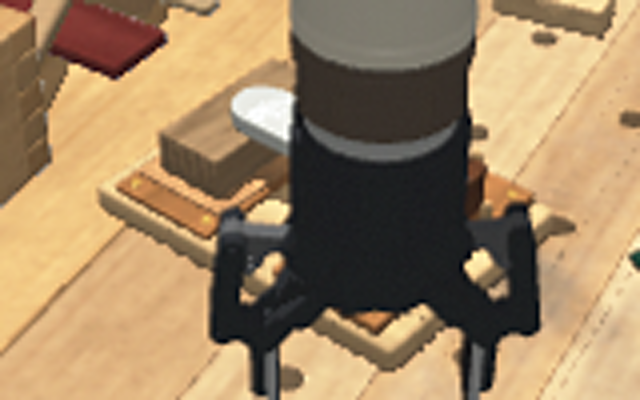

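The arm hides the strap in this view; I'll check the washer from the wrist camera on the return. Grasping the knob.

Call:
{"op": "drive_tool", "data": {"increments": [[[-0.5,0,-30],[0,0,0],0.8],[[0,0,-35],[0,0,0],0.8],[[0,0,-22],[0,0,0],0.8],[[0,0,-10],[0,0,0],0.8],[[0,0,0],[0,0,0],0.8],[[0,0,0],[0,0,0],0.8]]}}

```text
clock: 28.83
eef_pos: [0.4542, 0.1959, 0.0054]
tool_rot: [0.5, 0.866, -0.0, -0.0]
ft_force: [0.1, 0.2, 0.7]
grip_width: 0.0684
grasp_force: 0.0
```

Call:
{"op": "drive_tool", "data": {"increments": [[[0,0,0],[0,0,0],0],[[0,0,0],[0,0,0],0],[[0,0,0],[0,0,0],0],[[0,0,0],[0,0,0],0],[[0,0,0],[0,0,0],0],[[0,0,0],[0,0,0],0]]}}

```text
clock: 29.33
eef_pos: [0.4556, 0.1967, 0.0073]
tool_rot: [0.5, 0.866, 0.002, 0.001]
ft_force: [-0.3, -0.3, 5.8]
grip_width: 0.0444
grasp_force: 60.5
```

Call:
{"op": "drive_tool", "data": {"increments": [[[0,0,20],[0,0,0],0],[[0,0,40],[0,0,0],0],[[0,0,40],[0,0,0],0],[[0,0,35],[0,0,0],0],[[18.4,-24,0],[0,0,6],0],[[18.4,-24,0],[0,0,6],0],[[18.4,-24,0],[0,0,6],0],[[18.4,-24,0],[0,0,6],0]]}}

```text
clock: 30.0
eef_pos: [0.5286, 0.0993, 0.1418]
tool_rot: [0.306, 0.952, 0.001, 0.001]
ft_force: [0.6, 0.6, -1.1]
grip_width: 0.0445
grasp_force: 61.5
```

Call:
{"op": "drive_tool", "data": {"increments": [[[18.4,-24,0],[0,0,6],0],[[18.4,-24,0],[0,0,6],0],[[18.4,-24,0],[0,0,6],0],[[18.4,-24,0],[0,0,6],0],[[0,0,0],[0,0,0],0],[[0,0,0],[0,0,0],0],[[0,0,0],[0,0,0],0]]}}

```text
clock: 30.58
eef_pos: [0.6008, 0.0041, 0.1404]
tool_rot: [0.105, 0.994, 0.0, -0.0]
ft_force: [0.2, 0.2, -0.9]
grip_width: 0.0442
grasp_force: 61.5
```

```bash
python3 - <<'E'
from h import *
c=camera('wrist')
o=get_obs();print(o['eef_pos'],o['tool_rot'],o['grip_width'])
z=o['eef_pos'][2]*1000-7.3
print(fit('knob',c,(o['eef_pos'][0]*1e3-1,o['eef_pos'][1]*1e3,0),z,False))
print(proj(c,np.array([[602,-38.5,102]])/1e3), fit('washer',c,(602,-38.5,0),68,False))
cv2.imwrite('pics/w13.png',cv2.resize(c['image'][100:340,90:440,::-1],None,fx=2.2,fy=2.2,interpolation=cv2.INTER_CUBIC))
E
```

```text
[0.60050397 0.00463584 0.1404119 ] [ 1.04580656e-01  9.94516390e-01  1.44917323e-04 -1.23623205e-04] 0.04445084050026746
(array([599.1,   2.8]), np.float64(0.953), 0.93, [257, 206, 376, 331])
[[243.69403129 244.95687527]] (array([602.7, -37.7]), np.float64(0.475), 0.72, [225, 199, 281, 252])
```

View pics/w13.png

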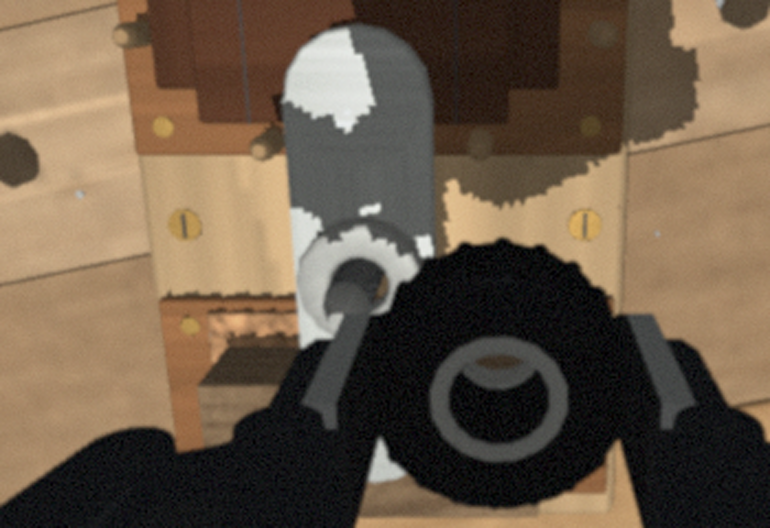

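The washer is seated on the strap around the stud ((250,230) in the full image), and the knob is upright in the grip. Moving over the stud.

Call:
{"op": "drive_tool", "data": {"increments": [[[1.5,-21,0],[0,0,0],0],[[1.4,-20,-8],[0,0,0],0],[[0,0,-8],[0,0,0],0],[[0,0,0],[0,0,0],0],[[0,0,0],[0,0,0],0],[[0,0,0],[0,0,0],0]]}}

```text
clock: 31.23
eef_pos: [0.6038, -0.0358, 0.1244]
tool_rot: [0.104, 0.995, 0.0, -0.0]
ft_force: [0.5, -0.2, -1.3]
grip_width: 0.0442
grasp_force: 61.5
```

```bash
python3 - <<'E'
from h import *
c=camera('wrist')
o=get_obs();print(o['eef_pos'],o['tool_rot'],o['grip_width'])
z=o['eef_pos'][2]*1000-7.3
print(fit('knob',c,(602,-38.5,0),z,False))
E
```

```text
[ 0.60404787 -0.03585665  0.12454405] [1.03823736e-01 9.94595676e-01 1.28770931e-04 2.37152044e-04] 0.04425004395683992
(array([602.1, -37.1]), np.float64(0.953), 0.93, [258, 205, 376, 331])
```

Call:
{"op": "drive_tool", "data": {"increments": [[[0,-0.4,-6],[0,0,0],0],[[0,0,-6],[0,0,0],0],[[0,0,-5],[0,0,0],0],[[0,0,-5],[0,0,0],0],[[0,0,0],[0,0,0],0]]}}

```text
clock: 31.75
eef_pos: [0.6028, -0.0373, 0.1002]
tool_rot: [0.105, 0.995, -0.0, -0.002]
ft_force: [-0.1, -0.2, -1.0]
grip_width: 0.0444
grasp_force: 61.5
```

Underside at about 93 mm, with no side force. Continuing.

Call:
{"op": "drive_tool", "data": {"increments": [[[0,0,-6],[0,0,0],0],[[0,0,-4],[0,0,0],0],[[0,0,-3],[0,0,0],0],[[0,0,0],[0,0,0],0],[[0,0,0],[0,0,0],0]]}}

```text
clock: 32.17
eef_pos: [0.6038, -0.0374, 0.0888]
tool_rot: [0.105, 0.995, -0.0, -0.0]
ft_force: [0.7, -0.4, 0.6]
grip_width: 0.0445
grasp_force: 61.5
```

Call:
{"op": "drive_tool", "data": {"increments": [[[0,0,-2],[0,0,0],0],[[0,0,-1.5],[0,0,0],0],[[0,0,0],[0,0,0],0],[[0,0,0],[0,0,0],0]]}}

```text
clock: 32.5
eef_pos: [0.604, -0.0374, 0.0856]
tool_rot: [0.105, 0.995, -0.0, 0.0]
ft_force: [-0.3, -0.2, -1.4]
grip_width: 0.0439
grasp_force: 61.5
```

Call:
{"op": "drive_tool", "data": {"increments": [[[0,0,0],[0,0,0],0.8],[[0,0,0],[0,0,0],0.8],[[0,0,0],[0,0,0],0.8],[[0,0,0],[0,0,0],0.8],[[0,0,10],[0,0,0],0.8],[[0,0,30],[0,0,0],0.8],[[0,0,40],[0,0,0],0.8],[[-20,-20,0],[0,0,0],0.8]]}}

```text
clock: 33.17
eef_pos: [0.5918, -0.0554, 0.1748]
tool_rot: [0.102, 0.995, 0.001, 0.009]
ft_force: [1.5, -1.0, 1.2]
grip_width: 0.0686
grasp_force: 0.0
```

Call:
{"op": "drive_tool", "data": {"increments": [[[-28,-28,0],[0,0,0],0.8],[[-28,-28,0],[0,0,0],0.8],[[-28,-28,0],[0,0,0],0.8],[[-28,-28,0],[0,0,0],0.8],[[-28,-28,0],[0,0,0],0.8],[[0,0,0],[0,0,0],0.8],[[0,0,0],[0,0,0],0.8]]}}

```text
clock: 33.75
eef_pos: [0.443, -0.1989, 0.1667]
tool_rot: [0.107, 0.994, -0.0, 0.001]
ft_force: [0.2, -0.1, -0.4]
grip_width: 0.0682
grasp_force: 0.0
```

```bash
python3 - <<'E'
from h import *
print(get_obs()['eef_pos'])
c=camera('scene');print(fit('knob',c,(602,-38.5,0),78,False))
a=cv2.resize(c['image'][130:240,240:400,::-1],None,fx=4,fy=4,interpolation=cv2.INTER_CUBIC)
b=camera('top')
b=cv2.resize(b['image'][140:235,295:375,::-1],None,fx=4.6,fy=4.6,interpolation=cv2.INTER_CUBIC)
cv2.imwrite('pics/s14.png',a)
E
```

```text
[ 0.44296103 -0.19885573  0.16674736]
(array([604.1, -35.3]), np.float64(0.915), 0.63, [308, 154, 328, 174])
```

View pics/s14.png

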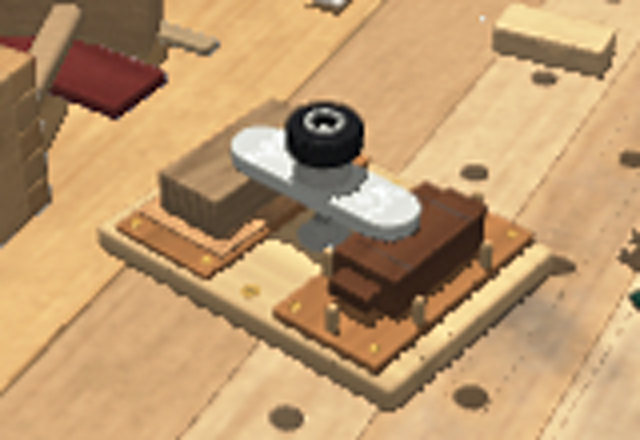

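The knob sits level on the washer and strap at (325,130), with the rail and offcut level underneath. Handing in.

```bash
python3 -c "
from workcell import job_done
print(job_done())"
```

```text
the job is handed in; nothing more can be done
None
```

The hold-down is set up and handed in at about 34 s: rail in the cradle, the 30 mm offcut on the pad, then strap, washer and knob on the stud in the order asked. I did not touch the other two offcuts, and the hand-in call returned no verdict.

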